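Hook the tool shelf into the slotted stand and snap it home

TASK

Hang the small blue tool shelf on the slotted stand: put its two claws through the two slots, let it down so they hook behind the plate, then press it down on its top ledge, close to the plate, until it is fully home and the brass bolt snaps out over its crossbar and locks it. It should take firm but gentle hand pressure: do not force the shelf into the stand (50 N between them bends the claws). Let go and leave the shelf hanging level; do not knock over or shift the blue tin beside the stand, the mug or the loupe.

Things in the scene. Friction and masses are not known exactly. Their poses are not given: they have to be found in the camera images.
- stand: Fixed stand: 12 mm high steel foot (x -50 to 105, y -62 to 62 mm) carrying an upright slotted aluminium plate. Origin on the bench under the middle of the plate's front face; x points into the plate, away from the robot, y left along it, z up. Plate, post, cap, slots and bolt are clamped together 0 to 34 mm above their lowest position; how much is not measured: feel the cap's top or look.
- cap_lowest (a point): Middle of the flat top of the stand's dark cap if the plate were at its lowest (stand x 16, z 187 mm); really 0 to 34 mm higher. The cap spans x 0 to 32, y -20 to 20 mm. The plate below it is 84 mm wide, x 0 to 6, its lowest edge 135 mm under the cap's top; a post stands behind its middle (x 6 to 30, y -12 to 12).
- slots_lowest (a point): Point on the plate's front midway between the lower ends of the two slots, if the plate were at its lowest (stand x 0, z 127); really 0 to 34 mm higher, always 60 mm under the cap's top. Upright slots centred at y -25 and +25, 11 mm wide, 45 mm tall from there up; the claws finally sit on their lower ends. The brass bolt juts out between them, y -8 to 8, from 5.5 below to 5 mm above this point.
- bolt (a joint): How far the sprung brass bolt is pushed into the plate (m): 0 fully out (7 mm proud of the plate's front), also before the shelf comes. Flat underside, top bevelled 45 degrees: a bar pressed down on it pushes it in; it snaps out once the bar is below. Spring 5 N at 0, 6.8 N at 7 mm; passing it takes 7 to 15 N downward, more than the shelf's weight.
- seat_pin (a joint): How far the green tell-tale pin in the lower end of the left slot is pushed down (m): 0 standing 3 mm proud of the slot end, about 0.003 when the claw sits fully home on the slot end. Soft damped spring, about 1 N.
- bracket: Blue steel tool shelf, about 0.25 kg, loose, upright on the bench, claws roughly toward +x. Origin at the lower edge of its flat back, in the middle; x out of the back, as the claws point, y left, z up. Shelf plate x -100 to 0, y -38 to 38, 6 mm thick, front lip 14 mm high; back wall x -10 to 0, 100 mm high. Fully home its origin is 122 mm below the cap's top, 65 to 99 mm above the bench.
- claws (a point): Midway between the tips of the shelf's two claws (shelf x 18.5, y 0, z 53 mm). Claws at y -25 and +25, 8 mm thick, round-nosed: a tongue z 62 to 74, from it a hook down to z 36 at x 8.5 to 18.5, leaving an 8.5 mm gap for the 6 mm plate. They pass the slots with the shelf held 27 to 32 mm above its home height.
- grip (a point): Top middle of the shelf's grip rib (shelf x -54, y 0, z 80 mm), to be held from above across its 12 mm thickness (y -6 to 6); it runs from x -80 to -30 and is free on both sides down to the shelf plate.
- ledge (a point): Middle of the top of the press ledge over the back wall (shelf x -15, y 0, z 100 mm): flat, x -30 to 0, y -38 to 38. Fully home it is 22 mm below the top of the stand's cap. Press here, fingers clear of the cap; pressing further out, on the rib or shelf, tends to jam the claws.
- crossbar (a point): Middle of the round steel bar, 10 mm thick and 30 mm long, across the opening in the back wall (shelf x -5, y 0, z 50.5 mm). Coming down it meets the bolt about 17 mm above home, and is caught under the bolt when home.
- blue_tin: Blue ink tin, 83 mm across, 62 mm high, bystander beside the stand; origin under its middle.
- mug: White dotted mug, 92 x 124 mm with handle, 93 mm high, bystander; origin under its middle.
- loupe: Black loupe, 37 mm across, 38 mm high, bystander; origin under its middle.

How it is judged:
By the outcome, as a careful person would: the job done as asked, in the order asked, and still so for the second after the job is handed in, with the robot touching nothing.
It also fails if it takes over 72 s, if anything falls off the work surface, if the arm or the gripper's body presses on something with over 40 N, if the wrist force passes 120 N, or if a joint passes its speed limit or range.

ROBOT

A 6-joint arm with a two-finger parallel gripper is mounted at the origin on a cart in front of the work surface, level with it; the furniture and walls round the work are solid. World frame = base frame: x ahead of the robot, y to its left, z up, the work surface at z = 0. Lengths are in m, angles in rad, forces in N, time in s.
With the tool pointing down it reaches from about 0.375 to 0.9 m from the base axis. Payload 3.1 kg.
Tool frame: the origin (TCP) lies midway between the tips of the shut fingers; the grasp point (between the pads) lies 19 mm behind it (pinch_z is the distance from the TCP to the grasp point, in m); y points along the fingers, z is the direction in which the jaws open and shut, and the axes are right-handed (so a half turn about y gives the same grasp; the last joint's range is limited). The gripper opens to 87 mm and grips with 3 to 60 N. Pads are 19 mm wide; open, the fingers measure 117 mm over their backs; the gripper's body (75 mm by 190 mm) begins 51 mm behind the grasp point.
Start: joints at [-1.383, 0.527, 1.433, -0, 1.181, -0.178], TCP at [0.224, -0.583, 0.223] pointing down, gripper open.
Joint ranges: [-3.08, 3.08], [-0.75, 2.2], [0.22, 2.44], [-1.43, 4.57], [0, 2.65], [-2.85, 2.85]. Speed limits (rad/s): [2.79, 2.79, 3.14, 3.14, 3.14, 3.14].

INTERFACE

Orientations are given as a unit quaternion [x, y, z, w].
In Python, from rig import * gives the robot as it stands.
- The arm moves only by the tool drive_tool, never from a script. Its argument "plan" is a list of rows, each a list of 7 numbers: the shift along the tool's x, y, z in mm, then the turn, a rotation vector about the tool's x, y, z in degrees, then the finger opening in mm, from 0 to 87. A call has 1 to 10 rows; each row is the pose to reach, as a shift and turn from the pose commanded when the call began, along the tool's axes at that moment; what a row does not reach only later rows make up. A row lasts 1/10 s, in which the tool goes at most 50 mm and 8.59 degrees, less where a joint would pass 70% of its speed; a pose out of reach is approached as far as the arm can. A call with a gripper value outside its range is refused whole. The fingers move at their own pace and stop on an object; "newtons" is the grip in N (left out, the last holds). Time passes only in rows, so rows that repeat a pose let the fingers close. It gives the time, the measured TCP pose, the force and the opening at its end, in the units of the state.
- get_obs(): the state, without advancing time (a new reading comes with each control period).
- camera(name): name is "scene" or "top"; returns the picture (420x560x3 uint8, blue, green, red); there is no depth.
- get_calibration(name): a dict with "fx", "fy", "cx", "cy" (pixels), "origin" and "rotation" of the camera in the world. Camera axes: x right, y down, z forward; pixel columns grow to the right and rows downward; lengths in m; the calibration is good to about 2 mm. A picture is of the moment at which its call begins. get_calibration takes no time and is no camera call.
- hand_in(): hands the job in, once; it reports no verdict.
Trained networks look in the newest picture that a camera, given by its name, has taken for a name from the list of things; names that differ only in an ending like _2 or _b are one class to them, and where a whole thing is asked for, a point or a joint stands for the part that bears it (a point fixed in the world has none). Each returns a list of dicts, best first, with "conf" (0 to 1); they miss things now and then, are a little off and sometimes report something else, mostly with a low value. They report only what shows in the picture. A call takes as long as a camera call.
- spot_in(camera, target): "location" ([column, row] in pixels, amid what is visible of it).
- mark_of(camera, target): "location" ([column, row] in pixels: a listed point, or the origin of a listed thing).
The state is a dict: "time": time; "q": joint angles; "joint_velocities": joint speeds; "joint_torque": joint torques, N m; "position": TCP position; "tool_rot": TCP orientation; "ft_force": force on the tool from outside, world axes, zero at the start; "moment": the same for the moment, N m; "grip_width": finger opening in m.
Only numpy, scipy, OpenCV 4.12 (cv2) and the standard library are available. Lean on these libraries where they do the work, as an engineer would, in place of code of your own. Each camera call takes 0.05 s, during which the arm holds its last target. There are 200 camera calls.

## Working session

There is one attempt and no reset: what is moved stays moved. The work goes in short steps, Python scripts to look and compute and a tool call to move; the robot and the scene stay as the last step left them, time stands still between calls to the robot, and variables do not carry over. Pictures are saved under pics/ and viewed, about 8 in all and at most 12, crops included, and the job is handed in when it is done.

Besides the shell and the picture viewer there is one more tool, called after "Emit:" in YAML: its name, and indented under it one key for each argument. drive_tool: Moves the arm, as the interface text tells. Its arguments: {"type":"object","properties":{"plan":{"type":"array","items":{"type":"array","items":{"type":"number"}}},"newtons":{"type":"number"}},"required":["plan"]}

```bash
mkdir -p pics; ls
cat > h.py <<'E'
from rig import *
import numpy as np, cv2
from scipy.spatial.transform import Rotation as R
def ray(cam,px):
    c=get_calibration(cam); d=np.array([(px[0]-c["cx"])/c["fx"],(px[1]-c["cy"])/c["fy"],1.])
    return np.array(c["origin"]),np.array(c["rotation"])@d
def tri(p1,p2):
    (o1,d1),(o2,d2)=ray("scene",p1),ray("top",p2)
    d1=d1/np.linalg.norm(d1);d2=d2/np.linalg.norm(d2)
    s=np.linalg.lstsq(np.c_[d1,-d2],o2-o1,rcond=None)[0]
    a,b=o1+s[0]*d1,o2+s[1]*d2
    return (a+b)/2,np.linalg.norm(a-b)
def proj(cam,P):
    c=get_calibration(cam); q=np.array(c["rotation"]).T@(np.array(P)-c["origin"])
    return np.array([c["fx"]*q[0]/q[2]+c["cx"],c["fy"]*q[1]/q[2]+c["cy"]])
def shot(cam,name):
    im=camera(cam); cv2.imwrite(f"pics/{name}.png",im); return im
E
cat > a.py <<'E'
from h import *
a=shot("scene","s0");b=shot("top","t0")
cv2.imwrite("pics/st0.png",cv2.resize(np.hstack([a,b]),(800,300)))
for n in ["stand","bracket","blue_tin","mug","loupe","claws","grip","ledge","crossbar","cap_lowest","slots_lowest","bolt"]:
    r=[mark_of(c,n)[:2] for c in ("scene","top")]
    print(n,[[(np.round(x["location"],1).tolist(),round(x["conf"],2)) for x in y] for y in r])
    if r[0] and r[1]:
        p,e=tri(r[0][0]["location"],r[1][0]["location"]); print("   ",p.round(4),e.round(4))
for c in ("scene","top"):
    k=get_calibration(c);print(c,k)
o=get_obs();print(o["position"],o["tool_rot"],R.from_quat(o["tool_rot"]).as_matrix().round(3),o["time"])
E
python3 a.py
```

```text
pics
stand [[([256.3, 235.1], 0.79)], []]
bracket [[([368.9, 227.9], 0.55)], [([364.9, 215.7], 0.9)]]Traceback (most recent call last):
  File "a.py", line 8, in <module>
    p,e=tri(r[0][0]["location"],r[1][0]["location"]); print("   ",p.round(4),e.round(4))
        ~~~^^^^^^^^^^^^^^^^^^^^^^^^^^^^^^^^^^^^^^^^^
  File "h.py", line 8, in tri
    (o1,d1),(o2,d2)=ray("scene",p1),ray("top",p2)
                    ~~~^^^^^^^^^^^^
  File "h.py", line 6, in ray
    return np.array(c["origin"]),np.array(c["rotation"])@d
                                 ~~~~~~~~~~~~~~~~~~~~~~~^~
ValueError: matmul: Input operand 1 has a mismatch in its core dimension 0, with gufunc signature (n?,k),(k,m?)->(n?,m?) (size 3 is different from 4)
```

Rotation is a quaternion.

```bash
sed -i 's/np.array(c\["rotation"\])@d/R.from_quat(c["rotation"]).as_matrix()@d/; s/np.array(c\["rotation"\]).T@/R.from_quat(c["rotation"]).as_matrix().T@/' h.py; python3 a.py
```

```text
stand [[], [([266.6, 181.9], 0.78)]]
bracket [[([370.9, 228.6], 0.53)], [([363.2, 216.0], 0.63)]]
    [ 0.5152 -0.1786 -0.0066] 0.0171
blue_tin [[([311.5, 199.2], 0.98)], [([340.9, 152.4], 0.64)]]
    [ 0.6944 -0.1127  0.0094] 0.0038
mug [[([206.2, 309.0], 0.71)], [([187.9, 259.3], 0.94), ([263.7, 166.8], 0.18)]]
    [0.4101 0.3146 0.0044] 0.0104
loupe [[([313.2, 272.0], 0.78)], [([280.6, 255.0], 0.52)]]
    [0.4164 0.0577 0.0025] 0.0001
claws [[([371.9, 229.1], 0.34)], [([367.1, 209.6], 0.98), ([265.4, 181.2], 0.24)]]
    [ 0.532  -0.1947 -0.0226] 0.0221
grip [[([313.1, 198.7], 0.53)], [([373.9, 238.8], 0.69)]]
    [ 0.5016 -0.0932  0.1272] 0.1785
ledge [[], [([370.5, 223.6], 0.92)]]
crossbar [[], [([369.3, 220.3], 0.89)]]
cap_lowest [[([258.2, 163.6], 0.86), ([311.6, 272.7], 0.18)], [([263.4, 168.3], 0.66)]]
    [0.627  0.0946 0.1937] 0.0056
slots_lowest [[([261.0, 189.3], 0.8)], [([268.3, 175.6], 0.88), ([374.2, 223.9], 0.37)]]
    [0.6195 0.0871 0.1258] 0.0006Traceback (most recent call last):
  File "a.py", line 5, in <module>
    r=[mark_of(c,n)[:2] for c in ("scene","top")]
       ~~~~~~~^^^^^
ValueError: it knows: blue_tin, bracket, cap_lowest, claws, crossbar, grip, ledge, loupe, mug, slots_lowest, stand
```

View pics/st0.png

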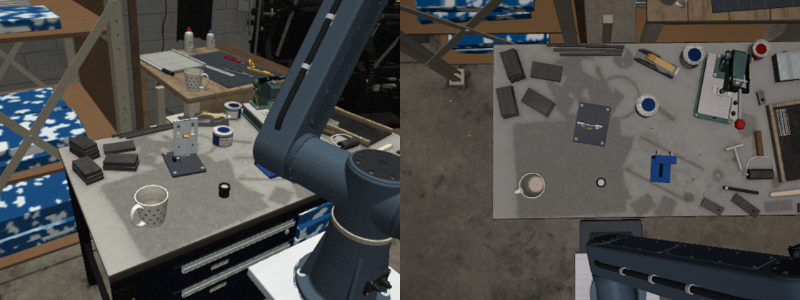

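```bash
cat > b.py <<'E'
from h import *
for c in ("scene","top"):
    k=get_calibration(c);print(c,k)
o=get_obs();print(o["position"],o["tool_rot"],R.from_quat(o["tool_rot"]).as_matrix().round(3),o["time"])
a=cv2.imread("pics/s0.png");b=cv2.imread("pics/t0.png")
x=cv2.resize(b[130:280,150:420],(800,444),interpolation=cv2.INTER_CUBIC);cv2.imwrite("pics/c0.png",x)
E
python3 b.py
```

```text
scene {'fx': 479.3519698384605, 'fy': 479.3519698384605, 'cx': 279.70958055066757, 'cy': 203.2951019448071, 'origin': array([-0.29506824,  0.56508437,  0.68211763]), 'rotation': array([-0.44298479,  0.74394692, -0.43733949,  0.24298482])}
top {'fx': 482.01400850180227, 'fy': 482.01400850180227, 'cx': 280.8730750401517, 'cy': 209.86113470341317, 'origin': array([0.47326493, 0.06634778, 1.322191  ]), 'rotation': array([-0.70279646,  0.71093533, -0.02059015,  0.01497119])}
[ 0.22414709 -0.58339226  0.22253249] [-0.12897235  0.6952539  -0.69523948  0.1289582 ] [[-0.933 -0.     0.359]
 [-0.359  0.    -0.933]
 [ 0.    -1.    -0.   ]] 1.5
```

View pics/c0.png

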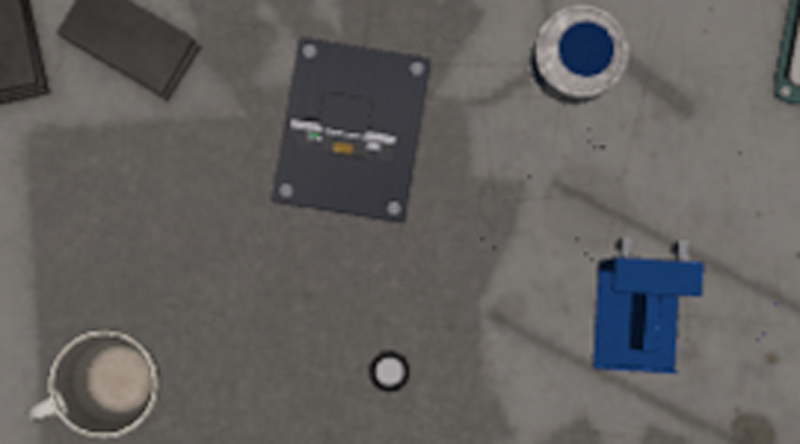

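```bash
cat > c.py <<'E'
from h import *
from scipy.optimize import least_squares
def fit(cam,pts,px,x0):
    px=np.array(px,float); pts=np.array(pts)/1000
    def w(p): return pts@R.from_euler("z",p[2]).as_matrix().T+[p[0],p[1],0]
    f=lambda p:np.concatenate([proj(cam,q)-u for q,u in zip(w(p),px)])
    r=least_squares(f,x0,loss="soft_l1"); print("xy",r.x[:2].round(4),"yaw",np.degrees(r.x[2]).round(2),"res",r.fun.reshape(-1,2).round(1).tolist()); return r.x
cr=lambda u,v:(150+u/2.963,130+v/2.963)
if __name__=="__main__":
    print("stand"); fit("top",[[105,62,12],[105,-62,12],[-50,-62,12],[-50,62,12]],[cr(299,38),cr(430,60),cr(404,221),cr(272,200)],[.62,.09,-.15])
    print("bracket"); fit("top",[[-100,38,14],[-100,-38,14],[0,38,100],[0,-38,100],[-30,38,100],[-30,-38,100],[18.5,25,60],[18.5,-25,60]],
     [cr(595,369),cr(677,373),cr(613,258),cr(703,263),cr(614,291),cr(702,296),cr(624,239),cr(682,241)],[.51,-.18,-.05])
E
python3 c.py
```

```text
stand
xy [0.6113 0.0927] yaw -9.89 res [[-0.1, -0.5], [0.3, -0.7], [0.1, 0.7], [-0.3, 0.5]]
bracket
xy [ 0.5127 -0.1765] yaw -3.83 res [[-0.2, 0.1], [0.1, 0.3], [0.8, -0.4], [0.2, -0.5], [-0.1, 0.2], [0.1, 0.2], [-0.2, -0.2], [-0.8, 0.2]]
```

```bash
cat > d.py <<'E'
from h import *
import sys
def delta(p,ang):
    o=get_obs(); M=R.from_quat(o["tool_rot"]).as_matrix(); z=np.radians(ang)
    zt=np.array([np.cos(z),np.sin(z),0]); T=np.c_[np.cross([0,0,-1],zt),[0,0,-1],zt]
    print("mm",(M.T@(np.array(p)-o["position"])*1e3).round(1),"deg",np.degrees(R.from_matrix(M.T@T).as_rotvec()).round(2))
    print("t",o["time"],"pos",o["position"].round(4),"f",o["ft_force"].round(2),"w",o["grip_width"])
if __name__=="__main__": delta([float(a) for a in sys.argv[1:4]],float(sys.argv[4]))
E
python3 d.py .630 .0895 .27 -99.9
```

```text
mm [-620.2  -47.5 -482.6] deg [ 0.   30.92  0.  ]
t 1.5 pos [ 0.2241 -0.5834  0.2225] f [0.24 1.05 0.76] w 0.08683291657447488
```

Emit:
drive_tool:
  plan:
    - [-620,-48,-483,0,31,0,0]
    - [-620,-48,-483,0,31,0,0]
    - [-620,-48,-483,0,31,0,0]
    - [-620,-48,-483,0,31,0,0]
    - [-620,-48,-483,0,31,0,0]
    - [-620,-48,-483,0,31,0,0]
    - [-620,-48,-483,0,31,0,0]
    - [-620,-48,-483,0,31,0,0]
    - [-620,-48,-483,0,31,0,0]
    - [-620,-48,-483,0,31,0,0]
  newtons: 10

```text
time: 2.5
position: [0.4824, -0.1543, 0.2535]
tool_rot: [-0.062, -0.704, 0.705, 0.061]
ft_force: [0.3, 0.0, -0.9]
grip_width: 0.0151
```

```bash
python3 d.py .630 .0895 .27 -99.9
```

```text
mm [-103.   -16.6 -265.7] deg [-0.02 -0.09 -0.04]
t 2.5 pos [ 0.4824 -0.1543  0.2535] f [ 0.25  0.   -0.87] w 0.01511911747377357
```

Emit:
drive_tool:
  plan:
    - [-103,-17,-266,0,0,0,0]
    - [-103,-17,-266,0,0,0,0]
    - [-103,-17,-266,0,0,0,0]
    - [-103,-17,-266,0,0,0,0]
    - [-103,-17,-266,0,0,0,0]
    - [-103,-17,-266,0,0,0,0]
    - [-103,-17,-266,0,0,0,0]
    - [-103,18,-266,0,0,0,0]
    - [-103,18,-266,0,0,0,0]
    - [-103,18,-266,0,0,0,0]

```text
time: 3.5
position: [0.6282, 0.0874, 0.2345]
tool_rot: [-0.061, -0.704, 0.705, 0.063]
ft_force: [0.3, -1.2, 0.8]
grip_width: 0.0005
```

```bash
python3 d.py .630 .0895 .235 -99.9
python3 - <<'E'
from h import *
a=shot("scene","s1");b=shot("top","t1")
x=np.hstack([cv2.resize(a[120:280,200:400],(400,320),interpolation=3),cv2.resize(a[110:200,205:305],(400,360),interpolation=3)[:320]])
cv2.imwrite("pics/c1.png",x)
for n in ["bracket","grip","claws","ledge"]: print(n,[(np.round(y["location"],1),y["conf"]) for y in mark_of("scene",n)[:2]])
E
```

```text
mm [-1.4 -0.5 -2.4] deg [-0.03 -0.13  0.16]
t 3.5 pos [0.6282 0.0874 0.2345] f [ 0.35 -1.22  0.79] w 0.00048340123156377727
bracket []
grip [(array([259.6, 233.1]), 0.64), (array([258.4, 163. ]), 0.63)]
claws []
ledge []
```

View pics/c1.png

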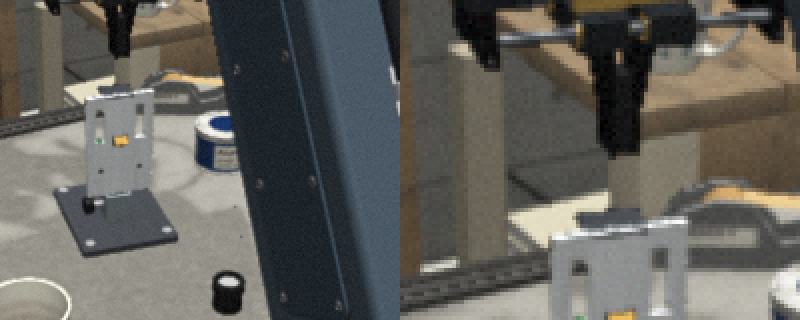

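Emit:
drive_tool:
  plan:
    - [-1,15,-2,0,0,0,0]
    - [-1,30,-2,0,0,0,0]
    - [-1,34,-2,0,0,0,0]
    - [-1,34,-2,0,0,0,0]

```text
time: 4.2
position: [0.6297, 0.0899, 0.1996]
tool_rot: [-0.061, -0.704, 0.704, 0.062]
ft_force: [0.6, 0.5, 0.4]
grip_width: 0.0001
```

Emit:
drive_tool:
  plan:
    - [0,1,0,0,0,0,0]
    - [0,2,0,0,0,0,0]
    - [0,2,0,0,0,0,0]

```text
time: 4.5
position: [0.6308, 0.0898, 0.1994]
tool_rot: [0.062, 0.704, -0.704, -0.061]
ft_force: [-0.1, -0.6, 0.2]
grip_width: 0.0007
```

Emit:
drive_tool:
  plan:
    - [0,1,0,0,0,0,0]
    - [0,2,0,0,0,0,0]
    - [0,2,0,0,0,0,0]

```text
time: 4.8
position: [0.6304, 0.0898, 0.197]
tool_rot: [0.061, 0.704, -0.704, -0.062]
ft_force: [-0.1, 0.6, 0.2]
grip_width: 0.0003
```

Emit:
drive_tool:
  plan:
    - [0,1,0,0,0,0,0]
    - [0,2,0,0,0,0,0]
    - [0,2,0,0,0,0,0]

```text
time: 5.1
position: [0.6303, 0.0898, 0.1948]
tool_rot: [-0.061, -0.704, 0.704, 0.062]
ft_force: [0.1, -0.0, -0.6]
grip_width: 0.0005
```

Emit:
drive_tool:
  plan:
    - [0,1,0,0,0,0,0]
    - [0,2,0,0,0,0,0]
    - [0,2,0,0,0,0,0]

```text
time: 5.4
position: [0.6303, 0.0899, 0.1928]
tool_rot: [-0.061, -0.704, 0.704, 0.062]
ft_force: [-0.5, -1.4, 0.1]
grip_width: 0.0006
```

Emit:
drive_tool:
  plan:
    - [0,1,0,0,0,0,0]
    - [0,2,0,0,0,0,0]
    - [0,2,0,0,0,0,0]

```text
time: 5.7
position: [0.6305, 0.0898, 0.1909]
tool_rot: [0.062, 0.704, -0.704, -0.062]
ft_force: [0.1, 0.5, 0.2]
grip_width: 0.0007
```

Emit:
drive_tool:
  plan:
    - [0,1,0,0,0,0,0]
    - [0,1,0,0,0,0,0]
    - [0,1,0,0,0,0,0]

```text
time: 6.0
position: [0.6305, 0.0899, 0.1908]
tool_rot: [-0.062, -0.704, 0.704, 0.061]
ft_force: [-1.5, -0.9, 5.0]
grip_width: 0.0005
```

Emit:
drive_tool:
  plan:
    - [-1,-10,0,0,0,0,56]
    - [-1,-10,0,0,0,0,56]
    - [-1,-10,0,0,0,0,56]
    - [-1,-10,0,0,0,0,56]
    - [-1,-10,0,0,0,0,56]
    - [-1,-10,0,0,0,0,56]
    - [-1,-10,0,0,0,0,56]
    - [-1,-10,0,0,0,0,56]
    - [-1,7,0,0,0,0,56]
    - [-1,7,0,0,0,0,56]

```text
time: 7.0
position: [0.6299, 0.0897, 0.1812]
tool_rot: [-0.06, -0.704, 0.705, 0.063]
ft_force: [0.1, -0.0, 0.1]
grip_width: 0.0554
```

Emit:
drive_tool:
  plan:
    - [0,0,0,0,0,0,38]
    - [0,0,0,0,0,0,38]
    - [0,0,0,0,0,0,38]
    - [0,0,0,0,0,0,38]
    - [0,0,0,0,0,0,38]
  newtons: 6

```text
time: 7.5
position: [0.632, 0.0903, 0.1837]
tool_rot: [0.062, 0.705, -0.704, -0.061]
ft_force: [0.2, 2.1, 1.0]
grip_width: 0.0402
```

Run:
```python
from h import *
F=[]
for i in range(4):
    o=get_obs(); F.append(np.r_[o["ft_force"],o["moment"]]); camera("top")
M=R.from_quat(o["tool_rot"]).as_matrix(); F=np.mean(F,0)
print("tool F",(M.T@F[:3]).round(2),"tool M",(M.T@F[3:]).round(3),o["grip_width"],o["position"],M.round(3)[:,2])
```

```text
tool F [-0.15 -2.   -3.09] tool M [-0.556  0.019 -0.005] 0.040244009473673584 [0.63204228 0.09026935 0.18368426] [-0.174 -0.985 -0.001]
```

Emit:
drive_tool:
  plan:
    - [0,0,-0.5,0,0,0,38]
    - [0,0,-0.5,0,0,0,38]
    - [0,0,-0.5,0,0,0,38]

```text
time: 8.0
position: [0.632, 0.0903, 0.1836]
tool_rot: [0.062, 0.705, -0.704, -0.061]
ft_force: [0.3, 2.9, 5.4]
grip_width: 0.0399
```

```bash
cat > f.py <<'E'
from h import *
F=[];P=[]
for i in range(4):
    o=get_obs(); F.append(np.r_[o["ft_force"],o["moment"]]); P.append(o["position"]); camera("top")
M=R.from_quat(o["tool_rot"]).as_matrix(); F=np.mean(F,0);P=np.mean(P,0)
print("tool F",(M.T@F[:3]).round(2),"tool M",(M.T@F[3:]).round(3),o["grip_width"],P.round(4),M.round(4)[:,2],o["time"])
E
python3 f.py
```

```text
tool F [-0.11 -5.35 -3.13] tool M [-0.597  0.003 -0.026] 0.03962334475171446 [0.632  0.0903 0.1836] [-1.734e-01 -9.849e-01 -5.000e-04] 8.15
```

Emit:
drive_tool:
  plan:
    - [0,-1,-0.7,0,0,0,38]
    - [0,-1,-0.7,0,0,0,38]
    - [0,-1,-0.7,0,0,0,38]

```text
time: 8.5
position: [0.632, 0.0903, 0.1837]
tool_rot: [-0.062, -0.704, 0.705, 0.061]
ft_force: [2.5, 0.6, -0.8]
grip_width: 0.0397
```

```bash
python3 f.py
```

```text
tool F [-3.04  0.71 -0.64] tool M [-0.171  0.024  0.434] 0.03949034926223888 [0.632  0.0903 0.1837] [-1.734e-01 -9.848e-01  7.000e-04] 8.65
```

Emit:
drive_tool:
  plan:
    - [0,0,0,0,0,0,60]
    - [0,0,0,0,0,0,60]
    - [0,-50,0,0,0,0,50]
    - [0,-60,0,0,0,0,50]

```text
time: 9.1
position: [0.634, 0.0908, 0.2485]
tool_rot: [0.064, 0.705, -0.704, -0.059]
ft_force: [1.0, 0.8, 1.0]
grip_width: 0.0501
```

```bash
python3 d.py .4558 -.1727 .17 -93.83
```

```text
mm [130.4  77.3 290.4] deg [ 0.03 -6.14 -0.41]
t 9.1 pos [0.634  0.0908 0.2485] f [1.04 0.81 1.01] w 0.05009661147883345
```

Emit:
drive_tool:
  plan:
    - [130,77,290,0,-6,0,50]
    - [130,77,290,0,-6,0,50]
    - [130,77,290,0,-6,0,50]
    - [130,77,290,0,-6,0,50]
    - [130,77,290,0,-6,0,50]
    - [130,77,290,0,-6,0,50]
    - [130,77,290,0,-6,0,50]
    - [130,77,290,0,-6,0,50]
    - [130,77,290,0,-6,0,50]
    - [130,77,290,0,-6,0,50]

```text
time: 10.1
position: [0.454, -0.1715, 0.1674]
tool_rot: [0.024, 0.707, -0.707, -0.024]
ft_force: [0.2, 0.7, -0.4]
grip_width: 0.0499
```

```bash
python3 d.py .4558 -.1727 .054 -93.83
python3 - <<'E'
from h import *
a=shot("scene","s2");b=shot("top","t2")
x=np.hstack([cv2.resize(a[170:270,310:420],(396,360),interpolation=3),cv2.resize(b[180:280,310:420],(396,360),interpolation=3)])
cv2.imwrite("pics/c2.png",x)
E
```

```text
mm [ -1.8 113.4   1.1] deg [ 0.   -0.09 -0.04]
t 10.1 pos [ 0.454  -0.1715  0.1674] f [ 0.21  0.71 -0.43] w 0.04991978888954992
```

View pics/c2.png

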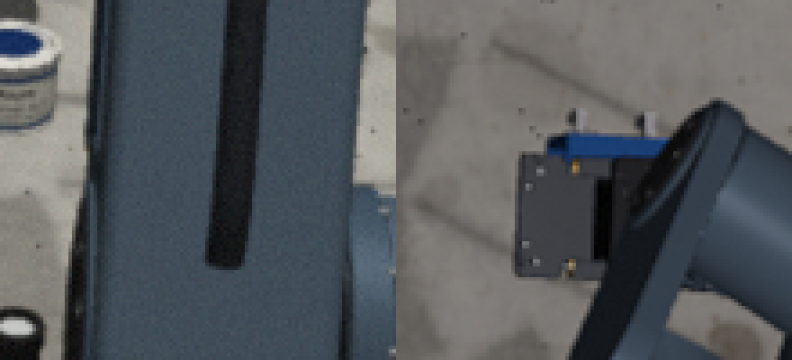

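Emit:
drive_tool:
  plan:
    - [-2,45,1,0,0,0,50]
    - [-2,85,1,0,0,0,50]
    - [-2,105,1,0,0,0,50]
    - [-2,113,1,0,0,0,50]
    - [-2,113,1,0,0,0,0]
    - [-2,113,1,0,0,0,0]
    - [-2,113,1,0,0,0,0]
    - [-2,113,1,0,0,0,0]
    - [-2,113,1,0,0,0,0]
    - [-2,113,1,0,0,0,0]
  newtons: 30

```text
time: 11.2
position: [0.4553, -0.1732, 0.0546]
tool_rot: [0.025, 0.707, -0.707, -0.024]
ft_force: [0.1, 1.7, 5.4]
grip_width: 0.0117
```

Emit:
drive_tool:
  plan:
    - [0,0,0,0,0,0,0]
    - [0,0,0,0,0,0,0]
    - [0,0,0,0,0,0,0]

```text
time: 11.5
position: [0.4553, -0.1731, 0.0546]
tool_rot: [0.025, 0.707, -0.707, -0.024]
ft_force: [-0.2, 2.2, 6.8]
grip_width: 0.0116
```

```bash
python3 f.py
```

```text
tool F [ 0.29 -5.98 -1.98] tool M [-0.402 -0.098 -0.059] 0.011548451507035878 [ 0.4553 -0.1731  0.0546] [-6.940e-02 -9.976e-01 -1.000e-04] 11.65
```

Emit:
drive_tool:
  plan:
    - [0,-10,0,0,0,0,0]
    - [0,-50,0,0,0,0,0]
    - [0,-90,0,0,0,0,0]
    - [0,-110,0,0,0,0,0]
    - [0,-110,0,0,0,0,0]
    - [0,-110,0,0,0,0,0]

```text
time: 12.3
position: [0.4547, -0.1731, 0.1638]
tool_rot: [0.024, 0.707, -0.707, -0.025]
ft_force: [0.1, -0.0, -3.7]
grip_width: 0.0117
```

```bash
python3 d.py .5056 .1125 .1534 -99.98
```

```text
mm [ -31.    10.4 -288.5] deg [0.01 5.99 0.04]
t 12.3 pos [ 0.4547 -0.1731  0.1638] f [ 0.13 -0.01 -3.69] w 0.011709764804536114
```

Emit:
drive_tool:
  plan:
    - [-4,0,-36,0,1,0,0]
    - [-8,0,-72,0,2,0,0]
    - [-12,0,-108,0,3,0,0]
    - [-16,0,-144,0,4,0,0]
    - [-20,0,-180,0,5,0,0]
    - [-24,3,-216,0,6,0,0]
    - [-28,6,-252,0,6,0,0]
    - [-31,10,-280,0,6,0,0]
    - [-31,10,-288,0,6,0,0]
    - [-31,10,-288,0,6,0,0]

```text
time: 13.3
position: [0.5047, 0.1126, 0.1521]
tool_rot: [-0.059, -0.704, 0.705, 0.062]
ft_force: [-0.2, 0.4, -3.8]
grip_width: 0.0115
```

```bash
python3 d.py .5056 .1125 .1534 -99.98;python3 - <<'E'
from h import *
a=shot("scene","s3");b=shot("top","t3")
x=np.hstack([cv2.resize(a[140:240,200:300],(400,400),interpolation=3),cv2.resize(b[150:250,200:300],(400,400),interpolation=3)])
cv2.imwrite("pics/c3.png",x)
for n in ["claws","crossbar","bracket","ledge","slots_lowest","cap_lowest","grip"]:
    r=[mark_of(c,n)[:2] for c in ("scene","top")]
    print(n,[[(np.round(x["location"],1).tolist(),round(x["conf"],2)) for x in y] for y in r])
    if r[0] and r[1]:
        p,e=tri(r[0][0]["location"],r[1][0]["location"]); print("   ",p.round(4),e.round(4))
E
```

```text
mm [-0.9 -1.3 -0. ] deg [-0.06  0.13  0.25]
t 13.3 pos [0.5047 0.1126 0.1521] f [-0.21  0.39 -3.76] w 0.011527494598159924
claws [[([260.9, 187.5], 0.61)], [([263.9, 191.3], 0.61)]]
    [0.5804 0.1021 0.1525] 0.0107
crossbar [[([267.1, 192.3], 0.6)], [([262.2, 198.9], 0.6)]]
    [0.5597 0.1022 0.1504] 0.0009
bracket [[([267.6, 211.6], 0.68)], [([261.2, 197.1], 0.45)]]
    [0.5658 0.1023 0.0956] 0.0088
ledge [[([271.2, 174.4], 0.63)], [([259.5, 200.3], 0.49)]]
    [0.5503 0.1029 0.2014] 0.0086
slots_lowest [[([257.0, 190.9], 0.81), ([267.5, 193.0], 0.31)], [([266.6, 176.8], 0.69)]]
    [0.6186 0.0945 0.1232] 0.0077
cap_lowest [[([256.7, 162.8], 0.67)], []]
grip [[([277.0, 191.4], 0.62)], [([282.9, 255.2], 0.39)]]
    [0.4456 0.0917 0.2063] 0.0868
```

View pics/c3.png

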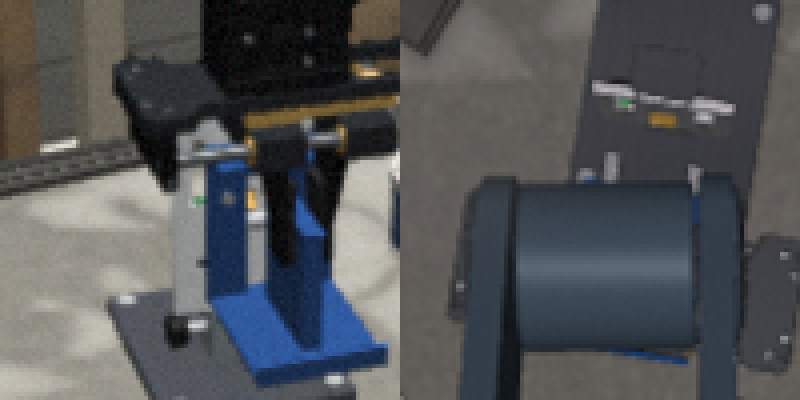

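Emit:
drive_tool:
  plan:
    - [-12,-1,0,0,0,0,0]
    - [-25,-1,0,0,0,0,0]
    - [-25,-1,0,0,0,0,0]
    - [-25,-1,0,0,0,0,0]

```text
time: 14.5
position: [0.5315, 0.1073, 0.1549]
tool_rot: [0.062, 0.704, -0.704, -0.062]
ft_force: [-0.3, -0.4, -3.1]
grip_width: 0.0118
```

Emit:
drive_tool:
  plan:
    - [-3,0,0,0,0,0,0]
    - [-6,0,0,0,0,0,0]
    - [-8,0,0,0,0,0,0]
    - [-8,0,0,0,0,0,0]

```text
time: 14.9
position: [0.5391, 0.106, 0.1551]
tool_rot: [0.062, 0.704, -0.704, -0.061]
ft_force: [0.1, 0.1, -3.1]
grip_width: 0.012
```

```bash
python3 f.py
```

```text
tool F [0.04 3.45 0.39] tool M [-0.04   0.003 -0.084] 0.011392000485676831 [0.5388 0.1061 0.155 ] [-0.1733 -0.9849  0.    ] 15.05
```

Emit:
drive_tool:
  plan:
    - [0,1.5,-0.5,0,0,0,0]
    - [-2,1.5,-0.5,0,0,0,0]
    - [-4,1.5,-0.5,0,0,0,0]
    - [-4,1.5,-0.5,0,0,0,0]

```text
time: 15.5
position: [0.5433, 0.1058, 0.1536]
tool_rot: [0.062, 0.704, -0.704, -0.061]
ft_force: [0.1, -0.4, -3.4]
grip_width: 0.0116
```

Emit:
drive_tool:
  plan:
    - [-2,0,0,0,0,0,0]
    - [-4,0,0,0,0,0,0]
    - [-4,0,0,0,0,0,0]

```text
time: 15.8
position: [0.5472, 0.1051, 0.1536]
tool_rot: [0.062, 0.704, -0.704, -0.061]
ft_force: [-0.3, 0.1, -2.9]
grip_width: 0.0118
```

```bash
python3 f.py
```

```text
tool F [ 0.39  2.92 -0.05] tool M [-0.033 -0.004 -0.121] 0.01182273665335017 [0.5469 0.1051 0.1535] [-0.1734 -0.9849 -0.    ] 15.95
```

Emit:
drive_tool:
  plan:
    - [-2,0,0,0,0,0,0]
    - [-4,0,0,0,0,0,0]
    - [-5,0,0,0,0,0,0]
    - [-5,0,0,0,0,0,0]

```text
time: 16.4
position: [0.5519, 0.1043, 0.1535]
tool_rot: [0.062, 0.704, -0.704, -0.061]
ft_force: [0.2, 0.3, -3.0]
grip_width: 0.0118
```

Emit:
drive_tool:
  plan:
    - [-1,0,0,0,0,0,0]
    - [-2,0,0,0,0,0,0]
    - [-2,0,0,0,0,0,0]

```text
time: 16.7
position: [0.5538, 0.1039, 0.1535]
tool_rot: [0.062, 0.704, -0.704, -0.061]
ft_force: [-0.3, -0.4, -2.8]
grip_width: 0.0117
```

Emit:
drive_tool:
  plan:
    - [-1,0,0,0,0,0,0]
    - [-1,0,0,0,0,0,0]

```text
time: 16.9
position: [0.5547, 0.1038, 0.1535]
tool_rot: [0.062, 0.704, -0.704, -0.061]
ft_force: [0.1, -0.4, -3.6]
grip_width: 0.0118
```

```bash
python3 f.py
```

```text
tool F [0.16 3.11 0.12] tool M [-0.032  0.007 -0.122] 0.011741194228056157 [0.5546 0.1038 0.1535] [-0.1734 -0.9849  0.    ] 17.05
```

Emit:
drive_tool:
  plan:
    - [-1,0,0,0,0,0,0]
    - [-1,0,0,0,0,0,0]

```text
time: 17.3
position: [0.5555, 0.1036, 0.1535]
tool_rot: [0.061, 0.704, -0.704, -0.062]
ft_force: [0.9, 1.1, -3.2]
grip_width: 0.0121
```

Emit:
drive_tool:
  plan:
    - [-1,0,0,0,0,0,0]
    - [-1,0,0,0,0,0,0]

```text
time: 17.5
position: [0.5555, 0.1036, 0.1533]
tool_rot: [0.061, 0.704, -0.704, -0.062]
ft_force: [-2.8, -0.0, -1.5]
grip_width: 0.0119
```

```bash
python3 f.py
```

```text
tool F [3.25 2.72 0.03] tool M [-0.087  0.055 -0.527] 0.01189135857653871 [0.5555 0.1036 0.1533] [-0.1735 -0.9848  0.    ] 17.65
```

Emit:
drive_tool:
  plan:
    - [1.2,0,0,0,0,0,0]
    - [1.2,2,0,0,0,0,0]
    - [1.2,4,0,0,0,0,0]
    - [1.2,5,0,0,0,0,0]
    - [1.2,5,0,0,0,0,0]

```text
time: 18.2
position: [0.5555, 0.1036, 0.1483]
tool_rot: [-0.062, -0.704, 0.704, 0.061]
ft_force: [-1.0, 0.2, -3.9]
grip_width: 0.0117
```

Emit:
drive_tool:
  plan:
    - [0,2,0,0,0,0,0]
    - [0,4,0,0,0,0,0]
    - [0,5,0,0,0,0,0]
    - [0,5,0,0,0,0,0]

```text
time: 18.6
position: [0.5555, 0.1036, 0.1433]
tool_rot: [0.062, 0.704, -0.704, -0.061]
ft_force: [-0.6, 0.2, -3.3]
grip_width: 0.012
```

```bash
python3 f.py
```

```text
tool F [0.92 3.44 0.27] tool M [-0.026  0.022 -0.283] 0.011725878897943359 [0.5555 0.1036 0.1434] [-0.1734 -0.9849 -0.    ] 18.75
```

Emit:
drive_tool:
  plan:
    - [0.4,1.5,0,0,0,0,0]
    - [0.4,3,0,0,0,0,0]
    - [0.4,3,0,0,0,0,0]

```text
time: 19.1
position: [0.5548, 0.1038, 0.1409]
tool_rot: [0.061, 0.704, -0.704, -0.062]
ft_force: [-2.7, 0.2, 1.2]
grip_width: 0.0118
```

Emit:
drive_tool:
  plan:
    - [0,1,0,0,0,0,0]
    - [0,1,0,0,0,0,0]

```text
time: 19.3
position: [0.5546, 0.1039, 0.1402]
tool_rot: [0.061, 0.704, -0.704, -0.062]
ft_force: [-4.2, 0.9, 4.4]
grip_width: 0.0116
```

```bash
python3 f.py
```

```text
tool F [ 5.03 -5.01 -0.06] tool M [-0.047 -0.02  -0.577] 0.011887965848295795 [0.5546 0.1039 0.1402] [-1.732e-01 -9.849e-01 -2.000e-04] 19.45
```

Emit:
drive_tool:
  plan:
    - [0.5,-0.8,0,0,0,0,0]
    - [0.5,-0.8,0,0,0,0,40]
    - [0.5,-0.8,0,0,0,0,40]
    - [0.5,-0.8,0,0,0,0,40]
    - [0.5,-0.8,0,0,0,0,40]
    - [0.5,-0.8,0,0,0,0,40]
    - [0.5,-30,0,0,0,0,40]
    - [0.5,-65,0,0,0,0,40]
    - [0.5,-75,0,0,0,0,0]
    - [0.5,-75,0,0,0,0,0]
  newtons: 10

```text
time: 20.5
position: [0.5558, 0.1038, 0.2163]
tool_rot: [0.063, 0.705, -0.704, -0.06]
ft_force: [-0.2, -0.8, -0.5]
grip_width: 0.0309
```

```bash
python3 f.py
python3 - <<'E'
from h import *
a=shot("scene","s4")
cv2.imwrite("pics/c4.png",cv2.resize(a[130:270,190:340],(600,560),interpolation=3))
E
```

```text
tool F [ 0.11 -0.05  0.39] tool M [-0.06   0.04  -0.044] 0.019841762245510406 [0.5543 0.1038 0.2145] [-1.734e-01 -9.848e-01  5.000e-04] 20.65
```

View pics/c4.png

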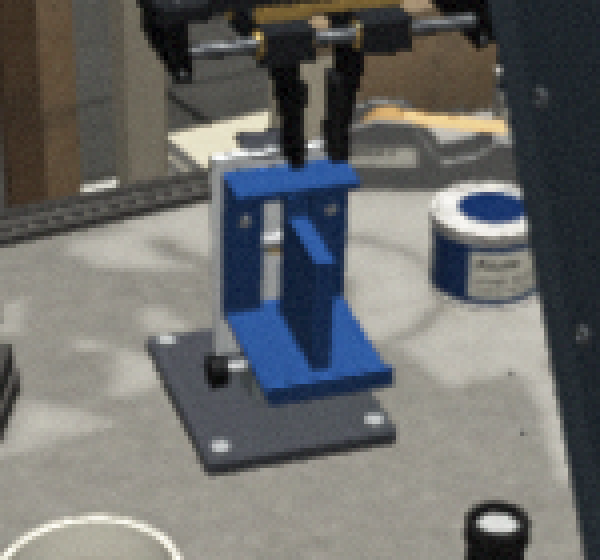

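Emit:
drive_tool:
  plan:
    - [-22,0,0,0,0,0,0]
    - [-43,0,0,0,0,0,0]
    - [-44,0,0,0,0,0,0]
    - [-44,10,0,0,0,0,0]
    - [-44,20,0,0,0,0,0]
    - [-44,24,0,0,0,0,0]
    - [-44,24,0,0,0,0,0]
  newtons: 15

```text
time: 21.45
position: [0.5961, 0.0964, 0.189]
tool_rot: [-0.06, -0.704, 0.704, 0.063]
ft_force: [0.4, -0.0, 0.4]
grip_width: 0.0004
```

Emit:
drive_tool:
  plan:
    - [0,2,0,0,0,0,0]
    - [0,4,0,0,0,0,0]
    - [0,5,0,0,0,0,0]
    - [0,5,0,0,0,0,0]

```text
time: 21.85
position: [0.5978, 0.0962, 0.1856]
tool_rot: [-0.062, -0.704, 0.704, 0.061]
ft_force: [-0.0, -0.2, 0.1]
grip_width: 0.0004
```

```bash
python3 f.py
```

```text
tool F [-0.23 -0.06  0.45] tool M [-0.014  0.008 -0.046] 0.00033076846765518633 [0.5979 0.0962 0.1857] [-1.734e-01 -9.849e-01 -1.000e-04] 22.0
```

Emit:
drive_tool:
  plan:
    - [0,1,0,0,0,0,0]
    - [0,2,0,0,0,0,0]
    - [0,3,0,0,0,0,0]
    - [0,3,0,0,0,0,0]

```text
time: 22.45
position: [0.5982, 0.0963, 0.184]
tool_rot: [0.062, 0.704, -0.704, -0.061]
ft_force: [-2.0, 0.2, 6.7]
grip_width: 0.0004
```

Emit:
drive_tool:
  plan:
    - [0,1,0,0,0,0,0]
    - [0,2,0,0,0,0,0]
    - [0,2,0,0,0,0,0]

```text
time: 22.75
position: [0.5985, 0.0963, 0.1823]
tool_rot: [0.062, 0.705, -0.704, -0.061]
ft_force: [-2.3, -0.4, 7.8]
grip_width: 0.0007
```

```bash
python3 f.py
```

```text
tool F [ 1.81 -8.01  0.19] tool M [-0.014  0.045 -0.249] 0.00048545607632999706 [0.5984 0.0963 0.1822] [-1.733e-01 -9.849e-01 -5.000e-04] 22.9
```

Emit:
drive_tool:
  plan:
    - [0,1,0,0,0,0,0]
    - [0,2,0,0,0,0,0]
    - [0,3,0,0,0,0,0]
    - [0,3,0,0,0,0,0]

```text
time: 23.35
position: [0.5987, 0.0962, 0.1781]
tool_rot: [0.062, 0.704, -0.704, -0.061]
ft_force: [1.0, -0.8, 3.3]
grip_width: 0.0004
```

Emit:
drive_tool:
  plan:
    - [0,1,0,0,0,0,0]
    - [0,2,0,0,0,0,0]
    - [0,3,0,0,0,0,0]
    - [0,3,0,0,0,0,0]

```text
time: 23.75
position: [0.5989, 0.096, 0.1748]
tool_rot: [0.062, 0.704, -0.704, -0.061]
ft_force: [2.5, 0.0, 3.7]
grip_width: 0.001
```

Emit:
drive_tool:
  plan:
    - [0,1,0,0,0,0,0]
    - [0,2,0,0,0,0,0]
    - [0,2,0,0,0,0,0]

```text
time: 24.05
position: [0.5958, 0.0963, 0.1713]
tool_rot: [-0.06, -0.704, 0.704, 0.063]
ft_force: [-0.8, 0.4, -0.3]
grip_width: 0.0008
```

Emit:
drive_tool:
  plan:
    - [0,1,0,0,0,0,0]
    - [0,2,0,0,0,0,0]
    - [0,2,0,0,0,0,0]

```text
time: 24.35
position: [0.5967, 0.0963, 0.1696]
tool_rot: [-0.061, -0.704, 0.704, 0.062]
ft_force: [-0.4, 0.6, -0.6]
grip_width: 0.0004
```

Emit:
drive_tool:
  plan:
    - [0,1,0,0,0,0,0]
    - [0,2,0,0,0,0,0]
    - [0,2,0,0,0,0,0]

```text
time: 24.65
position: [0.5977, 0.0964, 0.1686]
tool_rot: [0.061, 0.705, -0.704, -0.062]
ft_force: [0.6, -0.4, 0.1]
grip_width: 0.0005
```

```bash
python3 f.py;python3 - <<'E'
from h import *
a=shot("scene","s5")
cv2.imwrite("pics/c5.png",cv2.resize(a[140:240,200:310],(660,600),interpolation=3))
E
```

```text
tool F [ 0.4  -0.65 -0.26] tool M [-0.11   0.006 -0.08 ] 0.00042861444783840743 [0.5978 0.0963 0.1686] [-0.1733 -0.9849  0.    ] 24.8
```

View pics/c5.png

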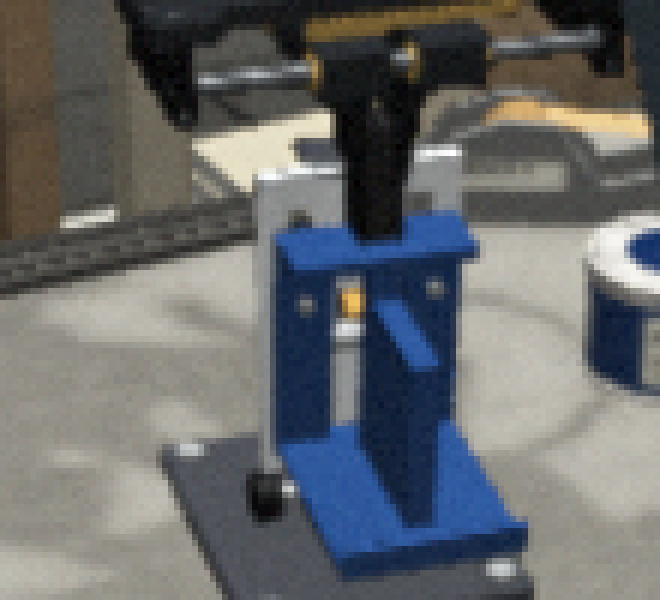

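Emit:
drive_tool:
  plan:
    - [0,1,0,0,0,0,0]
    - [0,2,0,0,0,0,0]
    - [0,2,0,0,0,0,0]
    - [0,2,0,0,0,0,0]

```text
time: 25.3
position: [0.5979, 0.0964, 0.1682]
tool_rot: [0.062, 0.705, -0.704, -0.061]
ft_force: [-1.9, 0.3, 10.0]
grip_width: 0.0004
```

```bash
python3 f.py
```

```text
tool F [ 2.27 -9.32 -0.55] tool M [-0.175  0.004 -0.506] 0.00032803251796014767 [0.5979 0.0965 0.1682] [-1.733e-01 -9.849e-01 -5.000e-04] 25.45
```

Emit:
drive_tool:
  plan:
    - [0,-10,0,0,0,0,0]
    - [0,-50,0,0,0,0,0]
    - [0,-90,0,0,0,0,0]
    - [30,-100,0,0,0,0,0]
    - [80,-100,60,0,0,0,0]
    - [100,-100,110,0,0,0,0]
    - [110,-100,150,0,0,0,0]
    - [110,-100,200,0,0,0,0]
    - [110,-100,200,0,0,0,0]

```text
time: 26.4
position: [0.4536, -0.085, 0.2671]
tool_rot: [-0.063, -0.704, 0.705, 0.062]
ft_force: [-0.2, -0.2, 0.2]
grip_width: 0.0003
```

```bash
python3 f.py;python3 - <<'E'
from h import *
a=shot("scene","s6");b=shot("top","t6")
cv2.imwrite("pics/c6.png",np.hstack([cv2.resize(a[150:250,210:310],(400,400),interpolation=3),cv2.resize(b[130:280,150:420],(400,222),interpolation=3)[:,:].copy() if 0 else cv2.resize(b[120:270,180:330],(400,400),interpolation=3)]))
t0=cv2.imread("pics/t0.png");s0=cv2.imread("pics/s0.png")
for n in ["crossbar","ledge","blue_tin","mug","loupe"]:
    r=[mark_of(c,n)[:1] for c in ("scene","top")]
    print(n,[[(np.round(x["location"],1).tolist(),round(x["conf"],2)) for x in y] for y in r])
    if r[0] and r[1]:
        p,e=tri(r[0][0]["location"],r[1][0]["location"]); print("   ",p.round(4),e.round(4))
E
```

```text
tool F [-0.33 -0.26 -0.13] tool M [-0.029 -0.003 -0.034] 0.0006425478506737396 [ 0.4541 -0.0848  0.267 ] [-1.768e-01 -9.843e-01  1.000e-04] 26.55
crossbar [[([261.6, 194.7], 0.82)], [([267.7, 181.1], 0.74)]]
    [0.6074 0.0901 0.1173] 0.0034
ledge [[([261.8, 179.5], 0.89)], [([264.4, 182.3], 0.69)]]
    [0.5987 0.096  0.1642] 0.0006
blue_tin [[([311.0, 199.3], 0.79)], [([341.4, 151.6], 0.82)]]
    [ 0.6973 -0.1139  0.0073] 0.0024
mug [[([208.0, 310.1], 0.98)], [([191.5, 258.5], 0.62)]]
    [ 0.4126  0.308  -0.0036] 0.0143
loupe [[([311.1, 272.5], 0.75)], [([282.4, 255.3], 0.57)]]
    [ 0.4179  0.0566 -0.0007] 0.0094
```

View pics/c6.png

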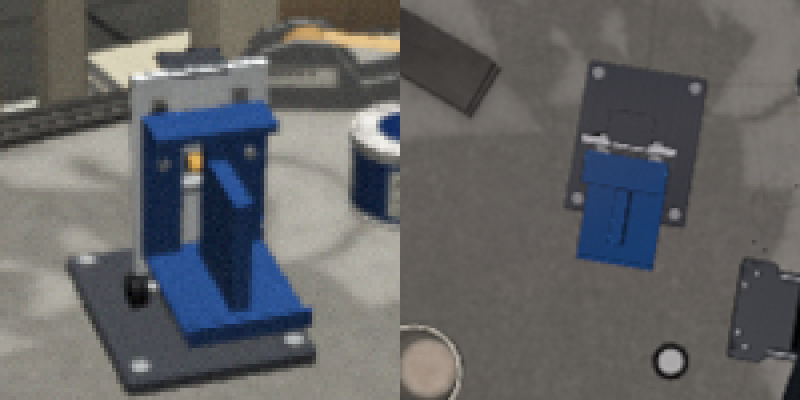

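```bash
python3 -c "
from rig import *
print(hand_in())"
```

```text
the job is handed in; nothing more can be done
None
```

The shelf is hung on the stand and locked, and I handed the job in at about 27 s of the 72 s allowed.

**What I did**
- I felt the cap's top at z ≈ 191 mm, which puts the plate about 4 mm above its lowest position. Closing the fingers lightly on the cap gave its centreline.
- I picked the shelf up by the rib and put the claws through the slots, with about 3 N at contact. I lowered it onto the bolt and let go.
- I then pressed on the ledge with shut fingers, 14 mm in front of the plate. The highest reading while passing the bolt was about 8 N, taken between short steps. The final press met a hard stop at about 10 N.

**Last checks**
- **Seating:** the ledge stopped at z ≈ 168 mm, about 22.6 mm under the cap's top; 22 mm was expected.
- **Lock:** the last picture shows the brass bolt out above the crossbar and the shelf hanging level.
- **Robot:** it stands clear, with about zero force on the wrist.
- **Tin, mug and loupe:** the tin and loupe were found where they started, within about 3 mm. The mug reading differed by about 7 mm, but its two views disagreed by 10–14 mm in both measurements. I never went near it and put the difference down to detector noise.

The network's ledge height of 164 mm is about 4 mm below the felt value; I trusted the felt one. I did not see the green seat pin directly.

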